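# Dispense one bearing ball and hold it up under the loupe

## Task

Push the red pad of the ball dispenser once, all the way in, and let it spring right back, so that a single steel ball drops into the dish of the tray standing under it. Then take the tray by its black handle, draw it straight out from under the dispenser and carry it level to the loupe on the stand, with the ball lying loose in the dish and never rolling out. Finish still holding the tray in the gripper, level and still in the air, with the ball centred under the loupe and about 6 cm below its lower rim, so that I can look the ball over for pits; do not knock the loupe or disturb the other things on the bench.

Things in the scene. Friction and masses are not known exactly. Their poses are not given: they have to be found in the camera images.
- outlet (a point): Mouth of the ball dispenser (fixed to the bench): centre of the square hole in its blue body's underside, 23.5 mm above the bench, over the tray's dish at the start. x points to its back, y to its left as seen from its open front. Body: x -26 to 26, y -50 to 50 mm, 23 to 58 mm above the bench, on a leg at each side (inner faces at y -42 and 42, feet out to y 69 mm each side).
- magazine (a point): Foot of the clear round magazine on the dispenser, 26 mm right of the mouth (y -26 mm) and 56 mm above the bench; 25 mm wide (33 at its collar), top 100 mm above the bench. It feeds three dark steel balls of 16 mm to a brass metering slide; the lowest lies in the slide's hole and is carried over the mouth when the slide is pushed in.
- slide_pad (a point): Centre of the outer face of the red push pad on the end of the brass slide, which sticks out of the dispenser's right side. Pad 30 mm wide (x), 9 mm thick (y), 36 mm high (32 to 68 mm above the bench); axes as for outlet. It is pushed along +y, toward the dispenser. At rest the face is 89 mm right of the mouth's axis.
- slide (a joint): Travel of the slide in m: 0 at rest, 0.026 fully in against its stop. A spring pushes it back: 3 N at rest, 7 N fully in. The ball falls only in about the last 3 mm of the stroke; after the return the next ball drops into the slide by itself.
- dish (a point): Point on the axis of the tray's dish, 12 mm above its underside: centre of a ball at rest in it. Loose tray, about 0.17 kg with ball: round steel pan 61 mm wide, 13 high, conical dish (20 degree slope, 52 mm wide), z up, cranked handle toward -x, which points out of the dispenser's front. The ball clears the dispenser by 3 mm, so draw the tray out along -x by 70 mm or more before raising it.
- tray_grip (a point): Centre of the black grip on the tray's handle, 120 mm from the dish axis along the tray's -x and 20 mm above the dish point; axes as for dish. A bar 76 mm long (x), 15 mm wide (y), 20 mm high, underside 22 mm above the bench; a small foot under its outer end, 150 mm from the dish axis. The tray's centre of mass lies 96 mm from the dish axis.
- ball_1: The lowest dark steel ball, 16 mm across, 17 g; origin at its centre, 40 mm above the bench while it lies in the slide. Its axes mean nothing.
- ball_2: The next ball in the magazine, 16 mm across; origin at its centre, 56 mm above the bench at the start. It must stay in the dispenser.
- loupe_rim (a point): Centre of the lower rim of the black eye loupe on the bench stand, 175 to 225 mm above the bench. Loupe 35 mm wide, 39 high, in a ring 37 mm wide; z up, x toward the post. A thin arm runs level along x to a clamp on an upright post (12 mm thick, 287 mm high, 115 mm from the loupe axis) with a round foot 92 mm wide, fixed to the bench; friction holds the arm on the post.
- oil_bottle: Bystander: small black dosing bottle with white nozzle, 23 mm wide, 75 mm high; origin under its foot.
- pill_box: Bystander: low round pale parts box, 42 mm wide, 20 mm high; origin under its foot.
- green_tweezers: Bystander: green tweezers lying flat, 124 x 12 x 8 mm; origin under the middle.
- spare_loupe: Bystander: black eye loupe with wooden pegs beside it, 40 x 35 x 39 mm, standing on the bench; origin under its foot.

How it is judged:
By the outcome, as a careful person would: the job done as asked, in the order asked, and still so for the second after the job is handed in, while the arm keeps its last pose, push and grip.
It also fails if it takes over 64 s, if anything falls off the work surface, if the arm or the gripper's body presses on something with over 40 N, if the wrist force passes 120 N, or if a joint passes its speed limit or range.

## Robot

A 6-joint arm with a two-finger parallel gripper is mounted at the origin on a cart in front of the work surface, level with it; the furniture and walls round the work are solid. World frame = base frame: x ahead of the robot, y to its left, z up, the work surface at z = 0. Lengths are in m, angles in rad, forces in N, time in s.
With the tool pointing down it reaches from about 0.375 to 0.925 m from the base axis. Payload 5.7 kg.
Tool frame: the origin (TCP) lies at the very end of the fingers, on their centre line; the grasp point (between the pads) lies 19 mm behind it (robot.tcp_to_grasp is the distance from the TCP to the grasp point, in m); z points along the fingers, y is the line along which they close (so a half turn about z gives the same grasp; the last joint's range is limited). The gripper opens to 85 mm and grips with 20 to 120 N. Pads are 22 mm wide; open, the fingers measure 114 mm over their backs; the gripper's body (76 mm by 85 mm) begins 54 mm behind the grasp point. The pads swing forward as they close: fully open they stand 13 mm farther back than shut.
Start: joints at [-1.34, 0.359, 1.51, -0, 1.272, -0.115], TCP at [0.203, -0.564, 0.231] pointing down, gripper open.
Joint ranges: [-2.97, 2.97], [-1.01, 2.36], [0.21, 2.38], [-0.96, 4.11], [0.2, 2.71], [-2.98, 2.98]. Speed limits (rad/s): [2.39, 2.39, 3.14, 3.14, 3.14, 3.14].

## Interface

Orientations are given as [roll, pitch, yaw] about the fixed x, y, z axes, in that order (R = Rz(yaw) Ry(pitch) Rx(roll)).
In Python, from station import observe, cams, workorder, robot gives the robot as it stands. The module is installed in compiled form; this text tells all that it offers.
- The arm moves only by the shell command python3 -m creep 'ROWS' [FORCE]. ROWS is JSON, a list of rows, each a list of 5 numbers: the finger opening in m, from 0 to 0.0854, then the shift along the tool's x, y, z in m, then the turn about the tool's z in rad. A call has 1 to 8 rows; each row shifts and turns the commanded pose from where the row before left it, along the tool's axes as they then stand; what a row does not reach is not made up. A row lasts 1/12 s, in which the tool goes at most 41.7 mm and 7.16 degrees, less where a joint would pass 70% of its speed; a pose out of reach is approached as far as the arm can. A call with a gripper value outside its range is refused whole. The fingers move at their own pace and stop on an object; FORCE is the grip in N (left out, the last holds). Time passes only in rows, so rows that do not move let the fingers close. It gives the time, the measured TCP pose, the force, the opening and the grip force at its end, in the units of the state.
- observe(): the state, without advancing time (a new reading comes with each control period).
- cams.capture(name): name is "side" or "top" or "wrist"; returns the picture (420x560x3 uint8, red, green, blue); there is no depth.
- cams.camera_model(name): a dict with "mtx" (3x3 intrinsics, pixels), "R" (3x3) and "t" (3): a world point X has camera coordinates R X + t. Camera axes: x right, y down, z forward; pixel columns grow to the right and rows downward; lengths in m; the calibration is good to about 2 mm. A picture is of the moment at which its call begins: read the wrist's pose just before it. camera_model takes no time and is no camera call; for the wrist camera it gives the pose at the moment of the call.
- workorder.close_job(): hands the job in; it is judged then, once.
The state is a dict: "clock": time; "joint_positions": joint angles; "qvel": joint speeds; "effort": joint torques, N m; "tool_pos": TCP position; "ee_rot": TCP orientation; "force": force on the tool from outside, world axes, zero at the start; "wrist_torque": the same for the moment, N m; "finger_gap": finger opening in m; "finger_force": force on a finger pad.
Only numpy, scipy, OpenCV 4.12 (cv2) and the standard library are available. Lean on these libraries where they do the work, as an engineer would, in place of code of your own. Each camera call takes 0.05 s, during which the arm holds its last target. There are 200 camera calls.

## Working session

There is one attempt and no reset: what is moved stays moved. The work goes in short steps, Python scripts to look and compute and a shell command to move; the robot and the scene stay as the last step left them, time stands still between calls to the robot, and variables do not carry over. Pictures are saved under pics/ and viewed, at most 10 in all, crops included, and the job is handed in when it is done.

```bash
mkdir -p pics
python3 - <<'E'
from station import observe, cams, robot
import cv2,numpy as np
s=observe(); print({k:np.round(v,3).tolist() for k,v in s.items()}, robot.tcp_to_grasp)
for n in("side","top"):
    im=cams.capture(n); cv2.imwrite(f"pics/{n}0.png",im[:,:,::-1])
    m=cams.camera_model(n); R=np.array(m["R"]);print(n,np.round(m["mtx"],1).tolist(),np.round(R,3).tolist(),np.round(-R.T@np.array(m["t"]),3))
E
```

```text
{'clock': 0.0, 'joint_positions': [-1.34, 0.359, 1.511, 0.0, 1.272, -0.115], 'qvel': [-0.001, -0.001, -0.001, -0.002, 0.0, -0.001], 'effort': [0.001, -52.761, -27.862, 0.0, 0.013, 0.0], 'tool_pos': [0.203, -0.564, 0.23], 'ee_rot': [-3.14, -0.0, 0.346], 'force': [1.009, 1.151, 0.335], 'wrist_torque': [-0.025, -0.042, -0.036], 'finger_force': 0.0, 'finger_gap': 0.086} 0.0187
side [[385.5, 0.0, 278.6], [0.0, 385.5, 207.6], [0.0, 0.0, 1.0]] [[0.945, -0.327, -0.008], [-0.202, -0.564, -0.801], [0.257, 0.758, -0.599]] [ 0.306 -0.721  0.709]
top [[521.6, 0.0, 273.7], [0.0, 521.6, 217.2], [0.0, 0.0, 1.0]] [[-0.003, -1.0, 0.009], [-0.997, 0.002, -0.079], [0.079, -0.009, -0.997]] [ 4.440e-01 -1.000e-03  1.437e+00]
```

View pics/side0.png

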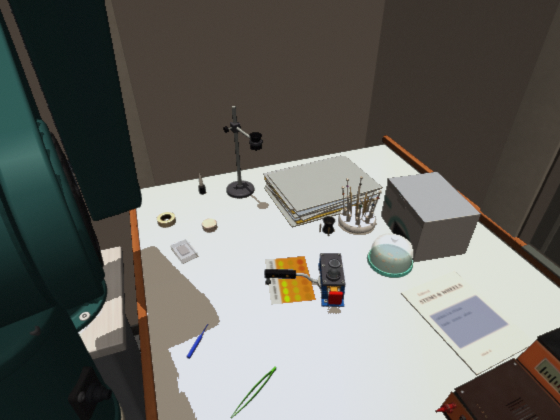

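View pics/top0.png

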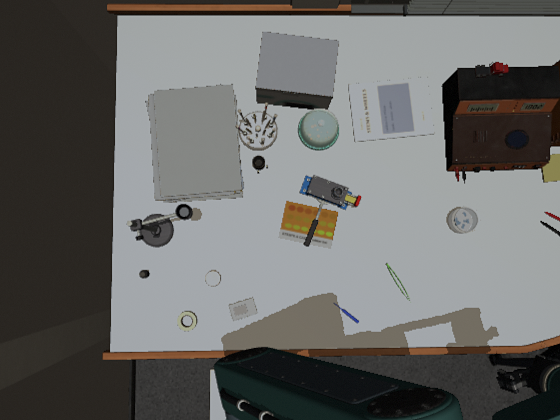

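The side view shows the dispenser at about (332,278) with its red pad at (336,297), the grip at (281,274), and the loupe at (256,141) with its post at (237,150). In the top view the dispenser is at (327,190), pad (357,201), grip (313,233), loupe (184,212), post foot (156,230). I'll zoom in on both.

```bash
cat > h.py <<'E'
import numpy as np, cv2
from station import observe, cams
def ray(m,p):
    d=np.array(m["R"]).T@np.linalg.solve(np.array(m["mtx"]),[p[0],p[1],1.]); return -np.array(m["R"]).T@np.array(m["t"]),d
def plane(m,p,z):
    o,d=ray(m,p); return o+d*(z-o[2])/d[2]
def tri(rs):
    A=np.zeros((3,3));b=np.zeros(3)
    for o,d in rs:
        d=d/np.linalg.norm(d);P=np.eye(3)-np.outer(d,d);A+=P;b+=P@o
    X=np.linalg.solve(A,b); return X,[np.linalg.norm(np.cross(X-o,d/np.linalg.norm(d))) for o,d in rs]
def proj(m,X):
    c=np.array(m["R"])@X+np.array(m["t"]);q=np.array(m["mtx"])@c;return q[:2]/q[2]
def blobs(mask,roi,k=8):
    x0,y0,x1,y1=roi;z=np.zeros(mask.shape,np.uint8);z[y0:y1,x0:x1]=mask[y0:y1,x0:x1]
    n,l,s,c=cv2.connectedComponentsWithStats(z);return [(s[i][:5].tolist(),c[i].round(1).tolist(),l==i) for i in range(1,n) if s[i][4]>=k]
E
python3 - <<'E'
from h import *
T=cv2.imread("pics/top0.png");S=cv2.imread("pics/side0.png")
a=cv2.resize(T[165:255,275:375],None,fx=4,fy=4,interpolation=cv2.INTER_NEAREST)
b=cv2.resize(S[245:315,255:355],None,fx=4,fy=4,interpolation=cv2.INTER_NEAREST)
c=cv2.resize(T[190:250,120:220],None,fx=4,fy=4,interpolation=cv2.INTER_NEAREST)
d=cv2.resize(S[100:202,210:278],None,fx=3,fy=3,interpolation=cv2.INTER_NEAREST)
W=np.zeros((600,800,3),np.uint8)
W[:360,:400]=a;W[:280,400:]=b;W[360:600,:400]=c;W[285:285+306,400:400+204]=d
cv2.imwrite("pics/z.png",W)
for n,I,r1,r2 in(("top",T,(280,165,375,215),(280,195,335,255)),("side",S,(300,245,360,315),(255,255,320,300))):
    h=cv2.cvtColor(I,cv2.COLOR_BGR2HSV);H,Sa,V=cv2.split(h)
    red=(((H<8)|(H>172))&(Sa>150)&(V>80)).astype(np.uint8);blk=((V<60)).astype(np.uint8)
    blue=((H>100)&(H<125)&(Sa>120)&(V>60)).astype(np.uint8)
    for k,m,r in(("red",red,r1),("blk",blk,r2),("blue",blue,r1)):print(n,k,[x[:2] for x in blobs(m,r)])
E
```

```text
top red [([355, 196, 6, 10, 30], [357.7, 200.3])]
top blk [([312, 195, 23, 9, 39], [323.4, 199.0]), ([331, 195, 4, 4, 10], [332.8, 196.1]), ([304, 219, 14, 27, 143], [310.7, 232.3])]
top blue [([300, 176, 12, 18, 85], [305.1, 184.6]), ([340, 203, 7, 6, 18], [343.8, 206.1])]
side red [([329, 291, 14, 6, 58], [335.6, 293.4])]
side blk [([265, 270, 31, 14, 256], [279.1, 274.0])]
side blue [([322, 290, 5, 4, 10], [323.3, 291.6]), ([322, 298, 22, 8, 59], [330.5, 303.1])]
```

View pics/z.png

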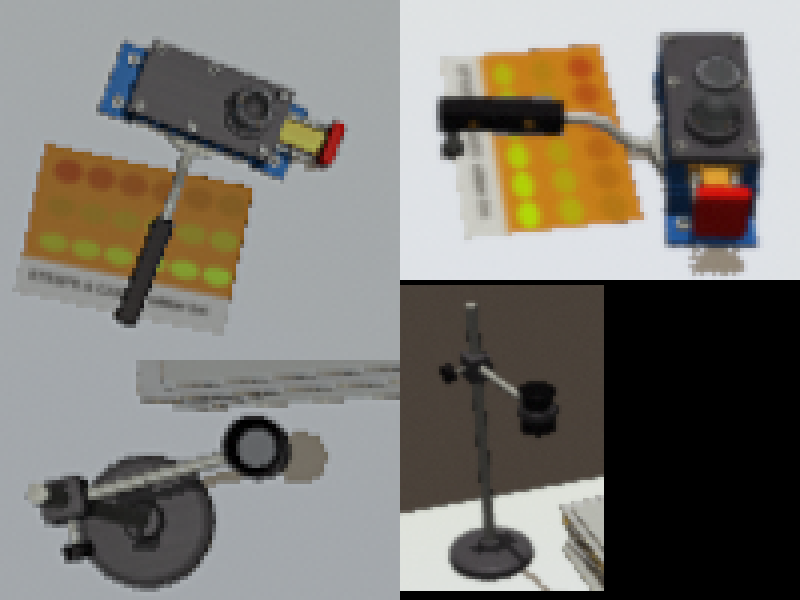

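The zoom shows the dispenser rotated about 16° in the top view. Its dark cover spans zoom (153,40)–(275,168), the pad is at (333,144), and the grip runs from (162,222) to (125,322). The loupe circle is at zoom (256,447), with its post to the image left. Next I'll turn these pixels into positions.

Run:
```python
from h import *
mt,ms=cams.camera_model("top"),cams.camera_model("side")
tp=lambda u,v:(275+u/4-.5,165+v/4-.5); sp=lambda u,v:(255+(u-400)/4-.5,245+v/4-.5)
lt=lambda u,v:(120+u/4-.5,190+(v-360)/4-.5); ls=lambda u,v:(210+(u-400)/3-.5,100+(v-285)/3-.5)
def t(n,a,b):
    X,e=tri([ray(mt,a),ray(ms,b)]);print(n,X.round(4),np.round(e,4))
t("grip in",tp(162,222),sp(562,115));t("grip out",tp(125,322),sp(440,113))
t("grip mid",tp(144,270),sp(501,114))
t("pad mid top",tp(333,144),sp(724,186))
t("loupe",lt(256,447),ls(538,388))
t("cover corner LB",tp(153,40),sp(745,34));t("LF",tp(130,127),sp(660,34))
t("RF",tp(275,168),sp(668,158))
c=[plane(mt,tp(*p),.06)[:2] for p in((153,40),(298,85),(275,168),(130,127))];print(np.round(c,4),np.mean(c,0))
d=(c[0]-c[1]+c[3]-c[2]);print("yaw of y axis",np.degrees(np.arctan2(d[1],d[0])))
g=plane(mt,tp(162,222),.042)-plane(mt,tp(125,322),.042);print("handle yaw",np.degrees(np.arctan2(g[1],g[0])))
for z in(.215,.225):print("loupe top z",z,plane(mt,lt(256,447),z).round(4))
for p in((156,230),):print("foot",plane(mt,(120+147/4,190+(522-360)/4),0.01).round(4))
print("arm dir pts",plane(mt,lt(90,495),.2).round(4),plane(mt,lt(222,460),.2).round(4))
o=observe();m=cams.camera_model("wrist");R=np.array(m["R"]);print(R.round(3),(-R.T@np.array(m["t"])).round(3),np.array(m["mtx"]).round(1))
```

```text
grip in [ 0.548  -0.1251  0.0331] [0.0003 0.0003]
grip out [ 0.4803 -0.0994  0.0333] [0.0001 0.0001]
grip mid [ 0.5148 -0.1124  0.0332] [0.0006 0.0006]
pad mid top [ 0.5971 -0.2353  0.0708] [0.0008 0.0008]
loupe [0.553  0.1942 0.2491] [0.0007 0.0007]
cover corner LB [ 0.6692 -0.1185  0.0547] [0.0009 0.0009]
LF [ 0.6142 -0.1038  0.0584] [0.0052 0.0052]
RF [ 0.5821 -0.1982  0.0595] [0.0005 0.0005]
[[ 0.6675 -0.1177]
 [ 0.6371 -0.2141]
 [ 0.5816 -0.198 ]
 [ 0.6091 -0.1019]] [ 0.6238082  -0.15790273]
yaw of y axis 73.2555321499048
handle yaw -20.7262673258729
loupe top z 0.215 [0.5555 0.2    0.215 ]
loupe top z 0.225 [0.5546 0.1983 0.225 ]
foot [0.5215 0.3061 0.01  ]
arm dir pts [0.5285 0.3004 0.2   ] [0.5491 0.2225 0.2   ]
[[ 0.338 -0.941 -0.001]
 [-0.906 -0.326  0.269]
 [-0.254 -0.09  -0.963]] [ 0.268 -0.54   0.373] [[314.1   0.  276. ]
 [  0.  314.1 201.3]
 [  0.    0.    1. ]]
```

```bash
python3 -m creep '[[0,0,0,0,0.107],[0,0,0,0,0.107],[0,0,0,0,0.107],[0,0,0,0,0.107],[0,0,0,0,0.107],[0,0,0,0,0.108],[0,0,0,0,0]]' 60
```

```text
clock: 0.68
tool_pos: [0.2033, -0.5641, 0.2308]
ee_rot: [-3.141, 0.001, -0.301]
force: [-0.2, 0.6, 1.0]
finger_gap: 0.0006
finger_force: 0.0
```

```bash
python3 -m creep '[[0,0.02,-0.031,0,0],[0,0.02,-0.031,0,0],[0,0.02,-0.031,0,0],[0,0.02,-0.031,0,0],[0,0.02,-0.031,0,0],[0,0.02,-0.031,0,0],[0,0.02,-0.031,0,0]]'; python3 -m creep '[[0,0.02,-0.031,0,0],[0,0.02,-0.031,0,0],[0,0.02,-0.031,0,0],[0,0.02,-0.031,0,0],[0,0.02,-0.031,0,0],[0,0.02,-0.031,0,0],[0,0.02,-0.031,0,0],[0,0,0,0,0]]'
python3 - <<'E'
from h import *
import json
m=cams.camera_model("wrist");im=cams.capture("wrist")[:,:,::-1]
json.dump({k:np.array(v).tolist() for k,v in m.items()},open("w1.json","w"))
cv2.imwrite("pics/w1.png",im)
E
```

```text
clock: 1.27
tool_pos: [0.4017, -0.3965, 0.2311]
ee_rot: [-3.141, 0.0, -0.294]
force: [0.5, -0.0, 0.5]
finger_gap: 0.0001
finger_force: 0.0
clock: 1.93
tool_pos: [0.6028, -0.2268, 0.231]
ee_rot: [-3.139, -0.002, -0.289]
force: [-0.3, -0.0, 0.7]
finger_gap: 0.0002
finger_force: 0.0
```

View pics/w1.png

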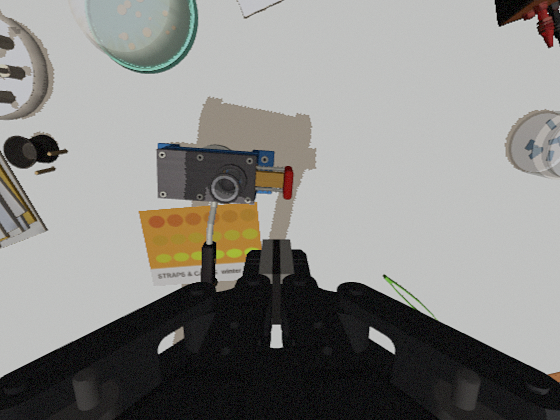

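The wrist view shows the dark cover at (158–257, 149–204), the red pad at (288,182), the magazine at (225,185) and the grip's upper end at (209,265). The dispenser is turned only a few degrees from the tool axes.

Run:
```python
from h import *
import json
m=json.load(open("w1.json"));I=cv2.imread("pics/w1.png")
c=[plane(m,p,.06)[:2] for p in((157.5,149),(257,154),(254,204),(157,198))];print(np.round(c,4),np.mean(c,0))
a=c[0]-c[1]+c[3]-c[2];b=c[0]-c[3]+c[1]-c[2]
print("yaw from y edges",np.degrees(np.arctan2(a[1],a[0]))-90,"from x",np.degrees(np.arctan2(b[1],b[0])),np.linalg.norm(a)/2,np.linalg.norm(b)/2)
h=cv2.cvtColor(I,cv2.COLOR_BGR2HSV);H,S,V=cv2.split(h)
red=(((H<8)|(H>172))&(S>150)&(V>60)).astype(np.uint8)
for b in blobs(red,(270,150,310,210)):
    print(b[:2]);ys,xs=np.nonzero(b[2]);
    pts=np.float32(np.c_[xs,ys]);r=cv2.minAreaRect(pts);print(r)
    q=cv2.boxPoints(r);print(np.round([plane(m,p,.068)[:2] for p in q],4))
    x,res=0,0
    print("mid z68",plane(m,r[0],.068))
blk=((V<45)).astype(np.uint8)
for r in range(242,284,8):
    xs=[x for x in range(195,225) if blk[r,x]];print(r,xs[0],xs[-1],plane(m,((xs[0]+xs[-1])/2,r),.042)[:2].round(4)) if xs else 0
```

```text
[[ 0.67   -0.1228]
 [ 0.6371 -0.2159]
 [ 0.5886 -0.1973]
 [ 0.6235 -0.103 ]] [ 0.62981004 -0.15974945]
yaw from y edges -19.899444287219595 from x -22.00038825141864 0.09958590844671729 0.051232312559288735
([283, 166, 10, 33, 260], [287.6, 182.4])
((287.71063232421875, 182.05076599121094), (8.549646377563477, 32.20366668701172), 4.085616588592529)
[[ 0.5887 -0.2278]
 [ 0.6193 -0.2391]
 [ 0.6163 -0.2469]
 [ 0.5856 -0.2358]]
mid z68 [ 0.60269096 -0.2374793   0.068     ]
242 205 214 [ 0.5557 -0.1323]
250 202 215 [ 0.5468 -0.1278]
258 202 214 [ 0.5375 -0.1238]
266 202 214 [ 0.5279 -0.1204]
274 201 214 [ 0.5184 -0.1163]
282 197 216 [ 0.5089 -0.1116]
```

```bash
python3 -m creep '[[0,0,0,0,0.057],[0,0.0035,0.028,0,0],[0,0,0.027,0,0],[0,0,0,0.035,0],[0,0,0,0.035,0],[0,0,0,0.035,0],[0,0,0,0.035,0],[0,0,0,0,0]]'; python3 -m creep '[[0,0,0,0.035,0],[0,0,0,0.010,0],[0,0,0,0,0],[0,0,0,0,0]]'
python3 - <<'E'
from h import *
import json
m=cams.camera_model("wrist");im=cams.capture("wrist")[:,:,::-1]
s=cams.capture("side")[:,:,::-1]
cv2.imwrite("pics/w2.png",np.hstack([im[100:350,150:450],cv2.resize(s[240:330,260:380],None,fx=2.777,fy=2.777)[:250]]))
json.dump({k:np.array(v).tolist() for k,v in m.items()},open("w2.json","w"))
H,S,V=cv2.split(cv2.cvtColor(im,cv2.COLOR_BGR2HSV))
red=(((H<8)|(H>172))&(S>150)&(V>50)).astype(np.uint8)
for b in blobs(red,(100,50,450,400),30):
    ys,xs=np.nonzero(b[2]);r=cv2.minAreaRect(np.float32(np.c_[xs,ys]));print(b[:2],r,np.round([plane(m,p,.068)[:2] for p in cv2.boxPoints(r)],4))
E
```

```text
clock: 2.65
tool_pos: [0.5764, -0.2823, 0.0843]
ee_rot: [-3.139, 0.013, -0.353]
force: [-1.1, 0.2, -0.7]
finger_gap: -0.0002
finger_force: 0.0
clock: 2.98
tool_pos: [0.5822, -0.2846, 0.0473]
ee_rot: [-3.142, 0.0, -0.354]
force: [0.5, -0.6, 0.5]
finger_gap: 0.0001
finger_force: 0.0
([151, 221, 41, 79, 2287], [171.5, 259.0]) ((171.23350524902344, 259.76904296875), (76.23434448242188, 39.684608459472656), 85.91438293457031) [[ 0.6239 -0.2434]
 [ 0.6193 -0.2592]
 [ 0.5863 -0.2466]
 [ 0.5911 -0.2297]]
```

View pics/w2.png

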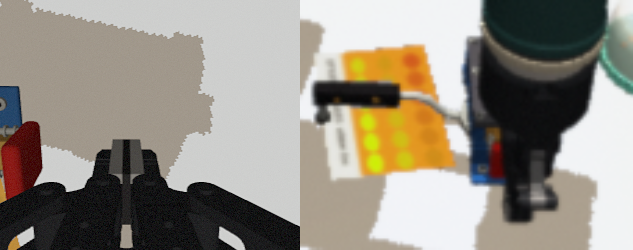

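```bash
python3 -m creep '[[0,0.002,-0.014,0,0],[0,0,-0.012,0,0],[0,0,0,0,0],[0,0,0,0,0]]';python3 -m creep '[[0,0,-0.006,0,0],[0,0,-0.006,0,0],[0,0,0,0,0],[0,0,0,0,0]]';python3 -m creep '[[0,0,-0.005,0,0],[0,0,-0.005,0,0],[0,0,0,0,0],[0,0,0,0,0]]'
```

```text
clock: 3.42
tool_pos: [0.594, -0.2593, 0.047]
ee_rot: [3.142, -0.001, -0.352]
force: [0.1, -0.3, 0.1]
finger_gap: -0.0002
finger_force: 0.0
clock: 3.75
tool_pos: [0.5976, -0.2498, 0.0466]
ee_rot: [3.141, -0.001, -0.354]
force: [-2.2, -2.3, 3.9]
finger_gap: -0.0002
finger_force: 2.0
clock: 4.08
tool_pos: [0.601, -0.2408, 0.0466]
ee_rot: [3.141, -0.001, -0.354]
force: [-1.7, -4.6, 3.7]
finger_gap: 0.0003
finger_force: 2.7
```

```bash
python3 -m creep '[[0,0,-0.004,0,0],[0,0,-0.003,0,0],[0,0,0,0,0],[0,0,0,0,0]]';python3 -m creep '[[0,0,-0.0015,0,0],[0,0,0,0,0],[0,0,0,0,0]]';python3 -m creep '[[0,0,-0.001,0,0],[0,0,0,0,0],[0,0,0,0,0]]'
```

```text
clock: 4.42
tool_pos: [0.6033, -0.2346, 0.0466]
ee_rot: [3.14, -0.001, -0.354]
force: [-2.8, -6.7, 3.7]
finger_gap: 0.0
finger_force: 3.2
clock: 4.67
tool_pos: [0.6038, -0.2334, 0.0466]
ee_rot: [3.14, -0.001, -0.354]
force: [-3.0, -6.1, 3.4]
finger_gap: 0.0002
finger_force: 3.3
clock: 4.92
tool_pos: [0.6041, -0.2326, 0.0467]
ee_rot: [3.14, -0.001, -0.354]
force: [-2.6, -5.6, 4.4]
finger_gap: 0.0
finger_force: 3.4
```

```bash
python3 -m creep '[[0,0,-0.001,0,0],[0,0,0,0,0],[0,0,0,0,0]]';python3 -m creep '[[0,0,-0.001,0,0],[0,0,0,0,0],[0,0,0,0,0]]'
```

```text
clock: 5.17
tool_pos: [0.6044, -0.2316, 0.0466]
ee_rot: [3.14, -0.001, -0.354]
force: [-2.7, -6.8, 3.7]
finger_gap: 0.0002
finger_force: 3.5
clock: 5.42
tool_pos: [0.6046, -0.2312, 0.0467]
ee_rot: [3.139, -0.001, -0.354]
force: [-3.0, -8.0, 4.0]
finger_gap: 0.0001
finger_force: 4.4
```

```bash
python3 -m creep '[[0,0,-0.001,0,0],[0,0,0,0,0],[0,0,0,0,0]]';python3 -m creep '[[0,0,-0.0015,0,0],[0,0,0,0,0],[0,0,0,0,0]]'
```

```text
clock: 5.67
tool_pos: [0.6047, -0.2311, 0.0467]
ee_rot: [3.138, -0.001, -0.354]
force: [-5.5, -11.2, 3.4]
finger_gap: 0.0001
finger_force: 6.0
clock: 5.92
tool_pos: [0.6047, -0.231, 0.0468]
ee_rot: [3.136, -0.001, -0.353]
force: [-6.7, -15.4, 5.5]
finger_gap: 0.0003
finger_force: 8.5
```

At the stop: the tool no longer advances and the force is rising. Now I'll retreat and check.

```bash
python3 -m creep '[[0,0,0,0,0],[0,0,0.008,0,0],[0,0,0.012,0,0],[0,0,0.015,0,0],[0,0,0.018,0,0],[0,0,0.015,0,0],[0,0,0,0,0]]'; python3 -m creep '[[0,0,0,-0.03,0],[0,0,0,-0.035,0],[0,0,0,-0.035,0],[0,0,0,-0.035,0],[0,0,0,-0.035,0],[0,-0.035,0,-0.015,0],[0,-0.035,0,0,0],[0,0,0,0,0]]'
python3 - <<'E'
from h import *
import json
m=cams.camera_model("wrist");im=cams.capture("wrist")[:,:,::-1]
s=cams.capture("side")[:,:,::-1];t=cams.capture("top")[:,:,::-1]
z=lambda I:cv2.resize(I,None,fx=4,fy=4,interpolation=cv2.INTER_NEAREST)
W=np.zeros((600,800,3),np.uint8);W[:300,:400]=z(s[245:320,255:355]);W[:300,400:]=z(t[170:245,280:380]);W[300:]=cv2.resize(im[50:250,100:300],None,fx=1.5,fy=1.5)[:, :].repeat(1,0) if 0 else 0
w=cv2.resize(im[60:260,80:480],None,fx=1.5,fy=1.5);W[300:,:600]=w
cv2.imwrite("pics/c3.png",W);cv2.imwrite("pics/w3.png",im)
json.dump({k:np.array(v).tolist() for k,v in m.items()},open("w3.json","w"))
E
```

```text
clock: 6.5
tool_pos: [0.581, -0.2933, 0.0459]
ee_rot: [-3.142, 0.0, -0.357]
force: [0.0, -0.1, -0.3]
finger_gap: 0.0002
finger_force: 0.0
clock: 7.17
tool_pos: [0.5102, -0.2621, 0.2311]
ee_rot: [-3.139, 0.007, -0.354]
force: [-1.8, 1.8, -1.4]
finger_gap: 0.0002
finger_force: 0.0
```

View pics/c3.png

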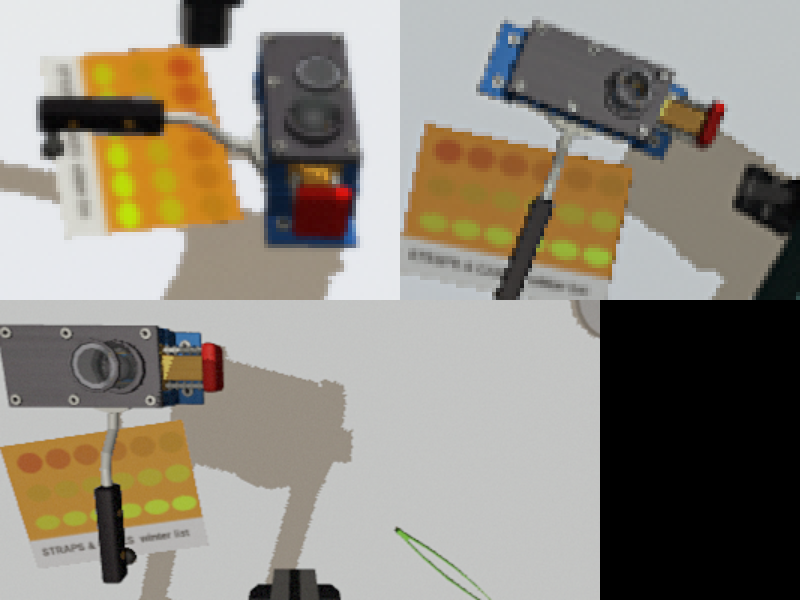

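The pad has sprung back to rest, and the tray and its grip are undisturbed. In the wrist crop the grip runs from (108,485) to (115,582). Now I'll fix the grip's pose from the wrist view and triangulate it against the first wrist view.

Run:
```python
from h import *
import json
m=json.load(open("w3.json"));I=cv2.imread("pics/w3.png");V=I.max(2)
L=[]
for r in range(184,248,6):
    xs=[x for x in range(138,168) if V[r,x]<50]
    if xs: 
        P=plane(m,((xs[0]+xs[-1])/2,r),.042)[:2];L.append((r,xs[0],xs[-1],*P.round(4)))
print(*L,sep="\n")
P=np.array([l[3:] for l in L[1:8]]);d=np.polyfit(P[:,0],P[:,1],1);print("yaw",np.degrees(np.arctan(d[0])))
col=[r for r in range(170,262) if V[r,152]<50];print(col[0],col[-1])
print("ends",plane(m,(152,col[0]),.042),plane(m,(156,247.5),.042))
# height check: inner end of grip, w1 (209.5,242) vs w3
m1=json.load(open("w1.json"))
print(tri([ray(m1,(209.5,241.5)),ray(m,(152,col[0]-.5))]))
```

```text
(184, 147, 159, np.float64(0.5506), np.float64(-0.134))
(190, 144, 160, np.float64(0.545), np.float64(-0.13))
(196, 144, 160, np.float64(0.5389), np.float64(-0.1269))
(202, 145, 161, np.float64(0.5324), np.float64(-0.1249))
(208, 145, 161, np.float64(0.5262), np.float64(-0.1218))
(214, 146, 162, np.float64(0.5195), np.float64(-0.1197))
(220, 146, 162, np.float64(0.5132), np.float64(-0.1165))
(226, 147, 167, np.float64(0.5056), np.float64(-0.1165))
(232, 148, 167, np.float64(0.4989), np.float64(-0.1138))
(238, 148, 163, np.float64(0.4931), np.float64(-0.1084))
(244, 149, 162, np.float64(0.4864), np.float64(-0.1051))
yaw -19.93130655750353
185 247
ends [ 0.54998405 -0.13246352  0.042     ] [ 0.48231954 -0.10368624  0.042     ]
(array([ 0.54951223, -0.1251211 ,  0.02333396]), [np.float64(0.001011486452535765), np.float64(0.0010114864525357533)])
```

```bash
python3 -m creep '[[0.06,0,0,0,0.016],[0.06,-0.0114,-0.0345,0,0],[0.06,-0.0114,-0.0345,0,0],[0.06,-0.0114,-0.0345,0,0],[0.06,-0.0112,-0.035,0,0],[0.06,0,0,0,0],[0.06,0,0,0,0]]'; python3 -m creep '[[0.06,0,0,0.035,0],[0.06,0,0,0.035,0],[0.06,0,0,0.035,0],[0.06,0,0,0.035,0],[0.06,0,0,0.02,0],[0.06,0,0,0,0],[0.06,0,0,0,0]]'
python3 - <<'E'
from h import *
m=cams.camera_model("wrist");im=cams.capture("wrist")[:,:,::-1]
o=observe();print(o["tool_pos"],o["ee_rot"])
s=cams.capture("side")[:,:,::-1]
p=np.array(o["tool_pos"]);print("TCP px",proj(m,p),"below",proj(m,np.r_[p[:2],.042]),"grip est px",proj(m,np.array([.516,-.116,.042])))
cv2.imwrite("pics/w4.png",im);cv2.imwrite("pics/c4.png",np.vstack([im[100:400],cv2.resize(s[235:295,250:362],None,fx=5,fy=5)]))
E
```

```text
clock: 7.9
tool_pos: [0.5254, -0.1192, 0.231]
ee_rot: [-3.141, 0.0, -0.367]
force: [0.0, -0.4, -0.1]
finger_gap: 0.0602
finger_force: 0.0
clock: 8.48
tool_pos: [0.5242, -0.1218, 0.0702]
ee_rot: [3.141, 0.002, -0.372]
force: [-0.2, 0.2, 0.7]
finger_gap: 0.0599
finger_force: 0.0
[ 0.52533394 -0.12195962  0.07160205] [ 3.14154457e+00 -5.22151273e-04 -3.71268710e-01]
TCP px [277.31003415 255.23620679] below [277.10444939 232.96809932] grip est px [273.44435731 250.18026918]
```

View pics/c4.png

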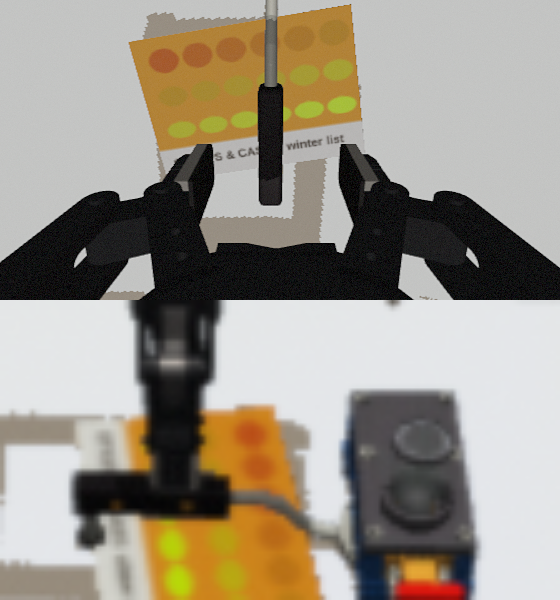

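The grip stands upright in the wrist view, so it is parallel to the tool. It is centred at column 271 against 277 for the tool, so I'll shift the tool about −3 mm in y, descend and grip.

```bash
python3 -m creep '[[0.06,-0.003,-0.0033,0,0],[0.06,0,0,0.02,0],[0.06,0,0,0.02,0],[0.06,0,0,0.018,0],[0.06,0,0,0,0],[0.06,0,0,0,0]]'; python3 -m creep '[[0.04,0,0,0,0],[0.03,0,0,0,0],[0.024,0,0,0,0],[0.020,0,0,0,0],[0.018,0,0,0,0],[0.016,0,0,0,0],[0.014,0,0,0,0],[0.01,0,0,0,0]]' 40;  python3 -m creep '[[0.005,0,0,0,0],[0.0,0,0,0,0],[0,0,0,0,0],[0,0,0,0,0]]' 60
```

```text
clock: 9.08
tool_pos: [0.5229, -0.1165, 0.014]
ee_rot: [-3.141, -0.0, -0.37]
force: [-0.1, -0.2, -0.1]
finger_gap: 0.0602
finger_force: 0.0
clock: 9.75
tool_pos: [0.5229, -0.1168, 0.0137]
ee_rot: [3.142, -0.001, -0.37]
force: [-1.3, -1.3, 6.0]
finger_gap: 0.0142
finger_force: 39.3
clock: 10.08
tool_pos: [0.5229, -0.1168, 0.0138]
ee_rot: [3.142, -0.001, -0.37]
force: [-1.0, -1.1, 6.9]
finger_gap: 0.0138
finger_force: 59.2
```

```bash
python3 -m creep '[[0,0,0,-0.0008,0],[0,0,0,-0.0008,0],[0,0,0,0,0],[0,0,0,0,0]]'; python3 -m creep '[[0,-0.0005,0,0,0],[0,-0.001,0,0,0],[0,-0.0015,0,0,0],[0,-0.002,0,0,0],[0,-0.002,0,0,0],[0,-0.002,0,0,0],[0,-0.002,0,0,0],[0,-0.002,0,0,0]]'
```

```text
clock: 10.42
tool_pos: [0.5224, -0.1164, 0.0146]
ee_rot: [-3.141, 0.001, -0.37]
force: [0.4, -1.1, -1.8]
finger_gap: 0.014
finger_force: 58.4
clock: 11.08
tool_pos: [0.5103, -0.1118, 0.0149]
ee_rot: [-3.142, 0.0, -0.37]
force: [0.1, 0.2, -0.8]
finger_gap: 0.014
finger_force: 58.4
```

```bash
python3 -m creep '[[0,-0.0025,0,0,0],[0,-0.003,0,0,0],[0,-0.003,0,0,0],[0,-0.003,0,0,0],[0,-0.003,0,0,0],[0,-0.003,0,0,0],[0,-0.003,0,0,0],[0,-0.003,0,0,0]]'; python3 -m creep '[[0,-0.003,0,0,0],[0,-0.003,0,0,0],[0,-0.003,0,0,0],[0,-0.003,0,0,0],[0,-0.003,0,0,0],[0,-0.003,0,0,0],[0,-0.003,0,0,0],[0,-0.003,0,0,0]]'; python3 -m creep '[[0,-0.003,0,0,0],[0,-0.003,0,0,0],[0,-0.003,0,0,0],[0,-0.003,0,0,0],[0,-0.003,0,0,0],[0,-0.003,0,0,0],[0,-0.003,0,0,0],[0,-0.0025,0,0,0]]';python3 -m creep '[[0,-0.002,0,0,0],[0,-0.0015,0,0,0],[0,-0.001,0,0,0],[0,-0.0005,0,0,0],[0,0,0,0,0],[0,0,0,0,0]]'
python3 - <<'E'
from h import *
import json
m=cams.camera_model("wrist");im=cams.capture("wrist")[:,:,::-1]
s=cams.capture("side")[:,:,::-1]
o=observe();print(o["tool_pos"],o["ee_rot"],o["wrist_torque"])
cv2.imwrite("pics/w5.png",im);cv2.imwrite("pics/c5.png",np.vstack([im[:300],cv2.resize(s[235:295,240:352],None,fx=5,fy=5)]))
cv2.imwrite("pics/s5.png",s);json.dump({k:np.array(v).tolist() for k,v in m.items()},open("w5.json","w"))
E
```

```text
clock: 11.75
tool_pos: [0.4884, -0.1033, 0.0149]
ee_rot: [-3.142, 0.0, -0.37]
force: [1.0, -0.5, -1.9]
finger_gap: 0.0138
finger_force: 58.4
clock: 12.42
tool_pos: [0.466, -0.0946, 0.0149]
ee_rot: [-3.141, 0.0, -0.37]
force: [0.1, 0.3, -2.2]
finger_gap: 0.0137
finger_force: 58.4
clock: 13.08
tool_pos: [0.444, -0.0861, 0.0149]
ee_rot: [-3.142, 0.0, -0.37]
force: [0.2, -0.0, -2.2]
finger_gap: 0.0141
finger_force: 58.4
clock: 13.58
tool_pos: [0.4399, -0.0845, 0.0149]
ee_rot: [-3.141, -0.0, -0.37]
force: [0.5, -0.3, -2.6]
finger_gap: 0.0134
finger_force: 58.4
[ 0.43995376 -0.08447854  0.01492619] [-3.14148694e+00 -2.09215812e-04 -3.70212909e-01] [0.0623826  0.06870352 0.01752508]
```

View pics/c5.png

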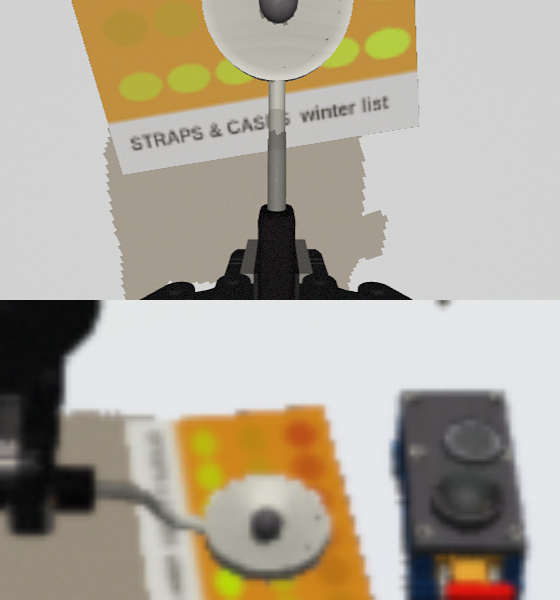

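One dark ball lies in the middle of the dish (wrist (278,10)), and the tray is clear of the dispenser. Next I'll measure the dish offset from the tool and the loupe's rim.

```bash
cat > l.py <<'E'
from h import *
import json
def loupe(mt,ms,T,S,rT=(172,198,198,226),rS=(244,124,268,156),tT=45,tS=30):
    bt=max(blobs((T.max(2)<tT).astype(np.uint8),rT),key=lambda b:b[0][4]);bs=max(blobs((S.max(2)<tS).astype(np.uint8),rS),key=lambda b:b[0][4])
    c=max(cv2.findContours(bt[2].astype(np.uint8),cv2.RETR_EXTERNAL,cv2.CHAIN_APPROX_NONE)[0],key=len)
    ct=cv2.minEnclosingCircle(c);x0,y0,w,h,_=bs[0];print("top",bt[0],ct,"side",bs[0])
    cx=x0+(w-1)/2;u=np.array([.32,.947])
    zt=.23
    for _ in range(6):
        A=plane(mt,ct[0],zt)[:2]
        def zat(row,off):
            o,d=ray(ms,(cx,row));q=A+off*u;t=np.dot(q-o[:2],u)/np.dot(d[:2],u);X=o+t*d;return X[2],X[:2]-q
        zb,eb=zat(y0+h-.5,-.0175);z2,e2=zat(y0-.5,.0175)
        zt=(z2+zb+.039)/2
    print("axis",A.round(4),"rim z",zb.round(4),"top z",z2.round(4),"lateral err",eb.round(4),e2.round(4));return A,zb
E
python3 - <<'E'
from l import *
mt,ms=cams.camera_model("top"),cams.camera_model("side")
T=cv2.imread("pics/top0.png");S=cv2.imread("pics/side0.png")
print(S[138:150,256].max(1),S[141,236:276].max(1),T[212,170:200].max(1))
loupe(mt,ms,T,S)
m=json.load(open("w5.json"));I=cv2.imread("pics/w5.png");s=cv2.imread("pics/s5.png")
bw=max(blobs((I.max(2)<100).astype(np.uint8),(250,0,310,30)),key=lambda b:b[0][4]);print(bw[:2])
bs=[b[:2] for b in blobs((s.max(2)<100).astype(np.uint8),(284,270,304,292))];print(bs)
E
```

```text
[11  6  7  9 25 49 33 23 12  8  6  9] [53 54 66 74 74 75 74 76 74 74 75 75 73 49 38 32 16 10  8  7  9  8 13 28
 42 48 34 67 74 74 75 74 75 74 74 74 74 75 75 74] [173 174 175 161 167 105  32   3   1  55 100 104 102 102 102 103 103 106
  87  27  25  33  58 114 117 117 117 116 116 116]
top [176, 204, 16, 15, 108] ((183.71739196777344, 211.71739196777344), 8.208456039428711) side [250, 132, 12, 11, 97]
axis [0.5502 0.1919] rim z 0.234 top z 0.249 lateral err [ 0.0026 -0.0009] [ 0.0019 -0.0006]
([259, 0, 39, 23, 684], [277.7, 9.9])
[([290, 278, 6, 6, 30], [292.7, 280.2]), ([284, 287, 19, 4, 32], [293.0, 288.9])]
```

Run:
```python
from l import *
mt,ms=cams.camera_model("top"),cams.camera_model("side")
T=cv2.imread("pics/top0.png");S=cv2.imread("pics/side0.png")
loupe(mt,ms,T,S,tS=58,tT=60)
m=json.load(open("w5.json"))
o=observe();p=np.array(o["tool_pos"]);yaw=o["ee_rot"][2]
# ball: wrist blob cropped at top: use lower edge row/col extents -> circle from contour
I=cv2.imread("pics/w5.png")
b=max(blobs((I.max(2)<100).astype(np.uint8),(250,0,310,30)),key=lambda b:b[0][4])[2]
ys,xs=np.nonzero(b)
for r in(0,4,8,12): print(r,xs[ys==r].min(),xs[ys==r].max())
X,e=tri([ray(m,(277.5,5)),ray(ms,(292.6,280.3))]);print("ball tri",X,e)
W=plane(m,(277.5,5),.0135);print("ball wrist plane",W)
Y=plane(ms,(292.6,280.3),.0135);print("ball side plane",Y)
c,s=np.cos(yaw),np.sin(yaw)
for q in(X,W,Y):
    d=q-p;print("tool xy",d[0]*c+d[1]*s,d[0]*s-d[1]*c)
```

```text
top [176, 204, 17, 16, 130] ((183.8783721923828, 211.68919372558594), 8.324800491333008) side [249, 132, 14, 19, 215]
axis [0.5515 0.1937] rim z 0.209 top z 0.248 lateral err [ 0.0009 -0.0003] [ 0.0012 -0.0004]
0 259 297
4 259 296
8 260 296
12 261 293
ball tri [ 0.54317499 -0.12462081  0.01031496] [np.float64(0.0004812407151675178), np.float64(0.0004812407151672378)]
ball wrist plane [ 0.54280451 -0.12431448  0.0135    ]
ball side plane [ 0.54159243 -0.12741558  0.0135    ]
tool xy 0.11075206126139646 7.576346224608121e-05
tool xy 0.11029585138360308 -7.57684019954824e-05
tool xy 0.11028790390827817 0.0032537873014647153
```

The loupe axis is at about (0.5515, 0.194), rim z 0.209 (top 0.248, which matches the 39 mm height). The ball is 110 mm ahead of the tool along its x. Next I'll raise the tray 136 mm while turning it +0.70 rad in yaw.

```bash
python3 -m creep '[[0,0,0,-0.001,0],[0,0,0,-0.002,0],[0,0,0,-0.003,0],[0,0,0,-0.004,0],[0,0,0,-0.005,-0.01],[0,0,0,-0.005,-0.02],[0,0,0,-0.005,-0.025],[0,0,0,-0.005,-0.025]]'; python3 -m creep '[[0,0,0,-0.005,-0.025],[0,0,0,-0.005,-0.025],[0,0,0,-0.005,-0.025],[0,0,0,-0.005,-0.025],[0,0,0,-0.005,-0.025],[0,0,0,-0.005,-0.025],[0,0,0,-0.005,-0.025],[0,0,0,-0.005,-0.025]]'; python3 -m creep '[[0,0,0,-0.005,-0.025],[0,0,0,-0.005,-0.025],[0,0,0,-0.005,-0.025],[0,0,0,-0.005,-0.025],[0,0,0,-0.005,-0.025],[0,0,0,-0.005,-0.025],[0,0,0,-0.005,-0.025],[0,0,0,-0.005,-0.025]]'; python3 -m creep '[[0,0,0,-0.005,-0.03],[0,0,0,-0.005,-0.03],[0,0,0,-0.004,-0.03],[0,0,0,-0.004,-0.03],[0,0,0,-0.003,-0.03],[0,0,0,-0.002,-0.03],[0,0,0,-0.002,-0.025],[0,0,0,-0.001,-0.015]]'; python3 -m creep '[[0,0,0,0,0],[0,0,0,0,0],[0,0,0,0,0]]'
python3 - <<'E'
from h import *
im=cams.capture("wrist")[:,:,::-1];o=observe();print(o["tool_pos"],o["ee_rot"])
cv2.imwrite("pics/w6.png",im);b=[x[:2] for x in blobs((im.max(2)<100).astype(np.uint8),(250,0,310,30),100)];print(b)
E
```

```text
clock: 14.35
tool_pos: [0.4398, -0.0844, 0.0456]
ee_rot: [-3.142, -0.0, -0.288]
force: [-0.1, 0.3, -1.3]
finger_gap: 0.0142
finger_force: 58.4
clock: 15.02
tool_pos: [0.4397, -0.0844, 0.0854]
ee_rot: [-3.141, 0.0, -0.088]
force: [0.5, 0.2, -1.8]
finger_gap: 0.0142
finger_force: 58.4
clock: 15.68
tool_pos: [0.4397, -0.0844, 0.1254]
ee_rot: [-3.141, 0.0, 0.112]
force: [0.2, -0.4, -1.5]
finger_gap: 0.014
finger_force: 58.4
clock: 16.35
tool_pos: [0.4398, -0.0844, 0.1513]
ee_rot: [3.141, -0.0, 0.332]
force: [-0.1, -0.9, -1.7]
finger_gap: 0.014
finger_force: 58.4
clock: 16.6
tool_pos: [0.4396, -0.0843, 0.1508]
ee_rot: [-3.141, 0.0, 0.33]
force: [0.8, 0.1, -1.2]
finger_gap: 0.0144
finger_force: 58.4
[ 0.43958922 -0.08437686  0.15077379] [-3.14125809e+00  2.66849218e-04  3.29497585e-01]
[([258, 0, 39, 24, 698], [276.9, 9.8])]
```

```bash
python3 -m creep '[[0,0.0004,-0.001,0,0],[0,0.0008,-0.002,0,0],[0,0.0011,-0.003,0,0],[0,0.0015,-0.004,0,0],[0,0.0019,-0.005,0,0],[0,0.0019,-0.005,0,0],[0,0.0019,-0.005,0,0],[0,0.0019,-0.005,0,0]]'; python3 -m creep '[[0,0.0019,-0.005,0,0],[0,0.0019,-0.005,0,0],[0,0.0019,-0.005,0,0],[0,0.0019,-0.005,0,0],[0,0.0019,-0.005,0,0],[0,0.0019,-0.005,0,0],[0,0.0019,-0.005,0,0],[0,0.0019,-0.005,0,0]]'; python3 -m creep '[[0,0.0019,-0.005,0,0],[0,0.0019,-0.005,0,0],[0,0.0019,-0.005,0,0],[0,0.0019,-0.005,0,0],[0,0.0019,-0.005,0,0],[0,0.0019,-0.005,0,0],[0,0.0019,-0.005,0,0],[0,0.0019,-0.005,0,0]]'; python3 -m creep '[[0,0.0019,-0.005,0,0],[0,0.0019,-0.005,0,0],[0,0.0019,-0.005,0,0],[0,0.0019,-0.005,0,0],[0,0.0019,-0.005,0,0],[0,0.0019,-0.005,0,0],[0,0.0019,-0.005,0,0],[0,0.0019,-0.005,0,0]]'; python3 -m creep '[[0,0.0019,-0.005,0,0],[0,0.0019,-0.005,0,0],[0,0.0015,-0.004,0,0],[0,0.0011,-0.003,0,0],[0,0.0008,-0.002,0,0],[0,0.0004,-0.001,0,0],[0,0,0,0,0],[0,0,0,0,0]]'
python3 - <<'E'
from h import *
o=observe();print(o["tool_pos"],o["ee_rot"])
w=cams.capture("wrist")[:,:,::-1];s=cams.capture("side")[:,:,::-1];t=cams.capture("top")[:,:,::-1]
for n,i in(("w",w),("s",s),("t",t)):cv2.imwrite(f"pics/{n}7.png",i)
W=np.zeros((600,800,3),np.uint8);W[:300,:400]=cv2.resize(w[:300],(400,300));W[:,400:]=cv2.resize(s[100:250,200:300],None,fx=4,fy=4)
W[300:,:400]=cv2.resize(t[180:255,150:250],None,fx=4,fy=4);cv2.imwrite("pics/c7.png",W)
E
```

```text
clock: 17.32
tool_pos: [0.4407, -0.0516, 0.1509]
ee_rot: [-3.141, 0.0, 0.33]
force: [-0.1, -0.3, -1.7]
finger_gap: 0.0139
finger_force: 58.4
clock: 17.98
tool_pos: [0.4422, -0.009, 0.1509]
ee_rot: [-3.141, -0.0, 0.33]
force: [0.5, -1.1, -1.4]
finger_gap: 0.0143
finger_force: 58.4
clock: 18.65
tool_pos: [0.4436, 0.0338, 0.1509]
ee_rot: [-3.141, 0.0, 0.33]
force: [-1.4, 0.6, -2.3]
finger_gap: 0.0142
finger_force: 58.4
clock: 19.32
tool_pos: [0.4451, 0.0765, 0.1509]
ee_rot: [-3.141, -0.0, 0.33]
force: [0.3, -0.2, -1.8]
finger_gap: 0.0138
finger_force: 58.4
clock: 19.98
tool_pos: [0.4458, 0.0973, 0.1509]
ee_rot: [-3.142, 0.0, 0.33]
force: [0.2, 0.2, -1.7]
finger_gap: 0.0139
finger_force: 58.5
[0.44575752 0.0972747  0.15089382] [-3.14154827e+00  1.17554474e-04  3.29803318e-01]
```

View pics/c7.png

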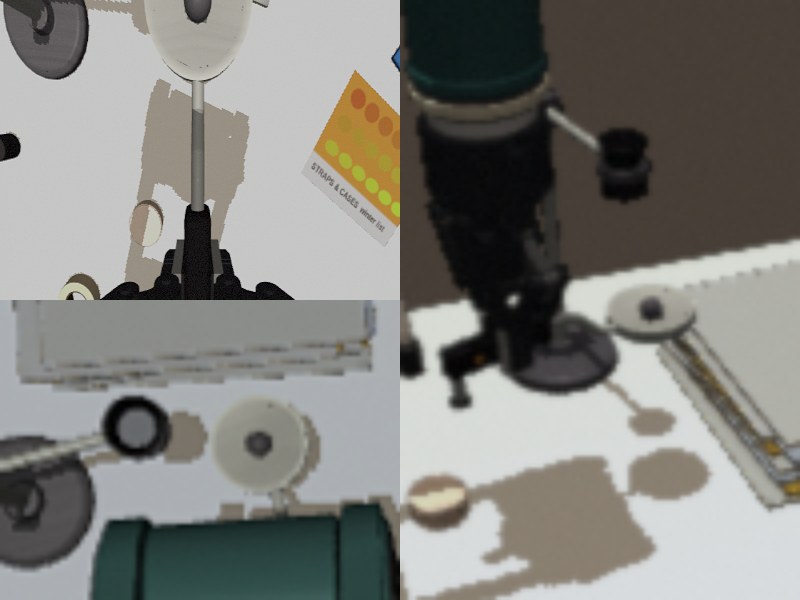

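The ball lies in the middle of the dish in all three views: top (214,215), side (262,176.5). The loupe is clear of the tray. I'll measure the ball and loupe in the same pair of pictures.

Run:
```python
from l import *
mt,ms=cams.camera_model("top"),cams.camera_model("side")
T=cv2.imread("pics/t7.png");S=cv2.imread("pics/s7.png");T0=cv2.imread("pics/top0.png");S0=cv2.imread("pics/side0.png")
A,z=loupe(mt,ms,T,S,tS=58,tT=60)
bt=blobs((T.max(2)<110).astype(np.uint8),(207,208,222,223));bs=blobs((S.max(2)<95).astype(np.uint8),(255,170,270,184))
print([b[:2] for b in bt],[b[:2] for b in bs])
ct=max(bt,key=lambda b:b[0][4])[1];cs=max(bs,key=lambda b:b[0][4])[1]
X,e=tri([ray(mt,ct),ray(ms,cs)]);print("ball",X.round(4),np.round(e,4), "by top at z .149",plane(mt,ct,.149).round(4))
o=observe();p=np.array(o["tool_pos"]);y=o["ee_rot"][2]
print("predicted ball",p+np.array([.1105*np.cos(y),.1105*np.sin(y),0]))
d=np.r_[A,z-.06]-X;c,s=np.cos(.33),np.sin(.33);print("move tool",(d[0]*c+d[1]*s).round(4),(d[0]*s-d[1]*c).round(4),(-d[2]).round(4))
```

```text
top [176, 204, 17, 15, 126] ((183.8783721923828, 211.68919372558594), 8.324800491333008) side [249, 132, 14, 19, 220]
axis [0.5515 0.1937] rim z 0.209 top z 0.248 lateral err [ 0.0009 -0.0003] [ 0.0012 -0.0004]
[([211, 213, 7, 7, 39], [214.1, 215.6])] [([260, 175, 6, 5, 26], [262.5, 177.1]), ([255, 182, 15, 2, 19], [262.0, 182.8])]
ball [0.5511 0.1351 0.148 ] [0.0005 0.0005] by top at z .149 [0.5506 0.1351 0.149 ]
predicted ball [0.5503499  0.13291858 0.15093627]
move tool 0.0193 -0.0553 -0.001
```

```bash
python3 -m creep '[[0,0.0003,-0.001,0,0],[0,0.0007,-0.002,0,0],[0,0.0011,-0.003,-0.0005,0],[0,0.0014,-0.004,0,0],[0,0.0014,-0.004,0,0],[0,0.0014,-0.004,0,0],[0,0.0014,-0.004,0,0],[0,0.0014,-0.004,0,0]]'; python3 -m creep '[[0,0.0014,-0.004,0,0],[0,0.0014,-0.004,0,0],[0,0.0014,-0.004,0,0],[0,0.0014,-0.004,0,0],[0,0.0014,-0.004,0,0],[0,0.0014,-0.004,0,0],[0,0.0011,-0.003,0,0],[0,0.0005,-0.0015,0,0]]'; python3 -m creep '[[0,0.0003,-0.0008,0,0],[0,0,0,0,0],[0,0,0,0,0],[0,0,0,0,0],[0,0,0,0,0],[0,0,0,0,0],[0,0,0,0,0],[0,0,0,0,0]]'
python3 - <<'E'
from l import *
o=observe();print(o["tool_pos"],o["ee_rot"])
w=cams.capture("wrist")[:,:,::-1];S=cams.capture("side")[:,:,::-1];T=cams.capture("top")[:,:,::-1]
for n,i in(("w",w),("s",S),("t",T)):cv2.imwrite(f"pics/{n}8.png",i)
W=np.zeros((600,800,3),np.uint8);W[:300,:400]=cv2.resize(w[:300],(400,300));W[:,400:]=cv2.resize(S[100:250,200:300],None,fx=4,fy=4)
W[300:,:400]=cv2.resize(T[180:255,150:250],None,fx=4,fy=4);cv2.imwrite("pics/c8.png",W)
mt,ms=cams.camera_model("top"),cams.camera_model("side")
A,z=loupe(mt,ms,T,S,tS=58,tT=60)
bs=blobs((S.max(2)<95).astype(np.uint8),(245,155,270,184));print([b[:2] for b in bs])
for b in bs:print(plane(ms,b[1],.1495).round(4))
E
```

```text
clock: 20.8
tool_pos: [0.446, 0.1255, 0.1514]
ee_rot: [-3.141, -0.0, 0.33]
force: [0.1, 0.1, -1.2]
finger_gap: 0.0138
finger_force: 58.5
clock: 21.47
tool_pos: [0.4462, 0.1556, 0.1514]
ee_rot: [-3.141, -0.0, 0.33]
force: [-0.2, -0.8, -1.9]
finger_gap: 0.0141
finger_force: 58.5
clock: 22.13
tool_pos: [0.4462, 0.1559, 0.1515]
ee_rot: [-3.141, -0.0, 0.33]
force: [0.0, -0.3, -2.8]
finger_gap: 0.0138
finger_force: 58.5
[0.44624437 0.15587427 0.15145185] [-3.14148918e+00 -2.97990605e-06  3.29642272e-01]
top [176, 204, 18, 16, 145] ((184.88095092773438, 212.1904754638672), 9.43675708770752) side [249, 132, 14, 19, 220]
axis [0.5502 0.1911] rim z 0.2105 top z 0.2494 lateral err [ 0.0015 -0.0005] [ 0.0017 -0.0006]
[([245, 155, 25, 15, 260], [256.9, 160.4]), ([248, 169, 19, 6, 40], [257.2, 172.0]), ([245, 182, 6, 2, 9], [247.0, 182.7])]
[0.5623 0.2246 0.1495]
[0.5449 0.1628 0.1495]
[0.504  0.1201 0.1495]
```

View pics/c8.png

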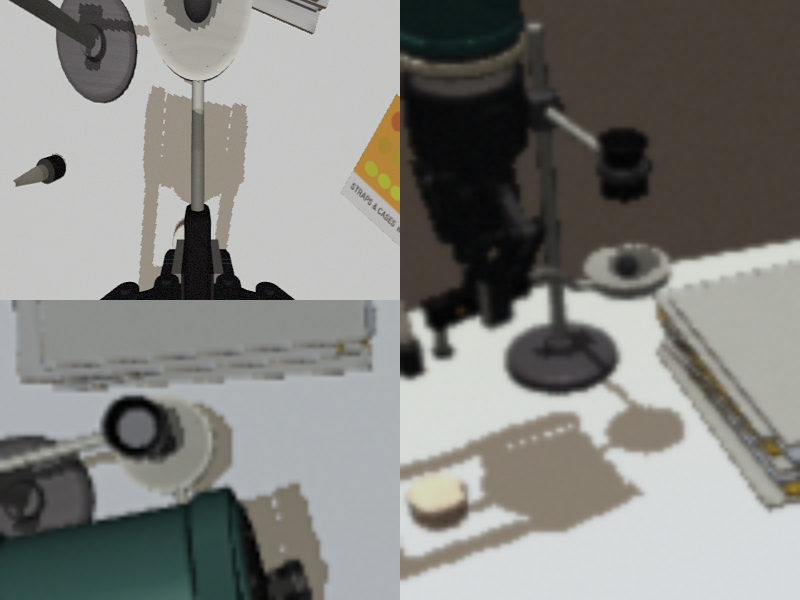

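The ball is in the dish directly below the loupe (side: ball at about (256.2,165.8), loupe column about 256). One numeric check of this against the expected position.

Run:
```python
from l import *
mt,ms=cams.camera_model("top"),cams.camera_model("side")
T=cv2.imread("pics/t8.png");S=cv2.imread("pics/s8.png")
g=np.array([.5515,.1937,.149]);print("target side px",proj(ms,g),"top px",proj(mt,g))
bs=blobs((S.max(2)<85).astype(np.uint8),(251,162,262,170));print([b[:2] for b in bs])
for b in bs:print(plane(ms,b[1],.1485).round(4))
# pan right outer edge in top view (bright pan vs shadow), predicted edge extremes
print("pan pred right/bottom",proj(mt,g+[0,-.0305,0]),proj(mt,g+[.0305,0,0]))
print(T[215,186:214].max(1),T[205:235,200].max(1))
X0=np.array([.5511,.1351,.148]);dp=np.array([.44624,.15587,.15145])-np.array([.44576,.09727,.15089]);print("dead-reckoned ball",X0+dp)
```

```text
target side px [256.34071445 166.35125916] top px [190.37820997 215.27153697]
[([253, 163, 9, 7, 45], [256.9, 166.1])]
[0.5536 0.1953 0.1485]
pan pred right/bottom [202.72067921 215.24892559] [190.50262692 203.00898757]
[102  64  20  28  45  32  25  23  75  76 133 139 138 138 137 141 165 121
 121 123 123 118 176 183 181 181 181 180] [164 118 128 140 157 143 137 136 137 137 137 137 134 134 135 143 156 155
 107  91 120 128 111  35  42  50  53  55  59  62]
dead-reckoned ball [0.55158 0.1937  0.14856]
```

```bash
python3 -c "
from station import workorder;print(workorder.close_job())"
```

```text
the job is handed in; nothing more can be done
None
```

The job is handed in at about 22 s: one ball dropped into the dish, and the gripper is holding the tray level and still, with the ball measured within about 2 mm of the loupe's axis and about 60 mm below its rim.

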